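Carry the filter support disc to its holder on the disc lifter

ROBOT

A 6-joint arm with a two-finger parallel gripper is mounted at the origin on the work surface. World frame = base frame: x ahead of the robot, y to its left, z up, the work surface at z = 0. Lengths are in mm, angles in rad, forces in N, time in s.
With the tool pointing down it reaches from about 375 to 900 mm from the base axis. Payload 3.1 kg.
Tool frame: the origin (TCP) lies between the finger pads; the fingertips stand nose_length ahead of it and the grasp point (between the pads) lies 8 mm behind it (nose_length is the distance from the TCP to the fingertips, in mm); z points along the fingers, y is the line along which they close (so a half turn about z gives the same grasp; the last joint's range is limited). The gripper opens to 85 mm and grips with 20 to 120 N. Pads are 22 mm wide; open, the fingers measure 114 mm over their backs; the gripper's body (76 mm by 85 mm) begins 54 mm behind the grasp point. The pads swing forward as they close: fully open they stand 13 mm farther back than shut.
Start: joints at [-1.375, 0.527, 1.433, -0, 1.181, -0.178], TCP at [228.243, -581.809, 242.31] pointing down, gripper open.
Joint ranges: [-3.08, 3.08], [-0.75, 2.2], [0.22, 2.44], [-1.43, 4.57], [0, 2.65], [-2.85, 2.85]. Speed limits (rad/s): [2.79, 2.79, 3.14, 3.14, 3.14, 3.14].

INTERFACE

Orientations are given as a unit quaternion [x, y, z, w].
In Python, from bench import * gives the robot as it stands. The module is installed in compiled form; this text tells all that it offers.
- The arm moves only by the tool apply_moves, never from a script. Its argument "plan" is a list that holds one entry, the list of rows, each a list of 7 numbers: the shift along the tool's x, y, z in m, then the turn, a rotation vector about the tool's x, y, z in degrees, then the opening, from -1 (shut) to 1 (fully open), so that 0 is half open. In form: [[[tx, ty, tz, rx, ry, rz, jaw], ...]]. A call has 1 to 8 rows; each row shifts and turns the commanded pose from where the row before left it, along the tool's axes as they then stand; what a row does not reach is not made up. A row lasts 1/12 s, in which the tool goes at most 41.7 mm and 7.16 degrees, less where a joint would pass 70% of its speed; a pose out of reach is approached as far as the arm can. A call with a gripper value outside its range is refused whole. The fingers move at their own pace and stop on an object; "grip_force" is the grip in N (left out, the last holds). Time passes only in rows, so rows that do not move let the fingers close. It gives the time, the measured TCP pose, the force, the opening and the grip force at its end, in the units of the state.
- get_state(): the state, without advancing time (a new reading comes with each control period).
- get_image(name): name is "scene" or "side" or "wrist"; returns a dict with "pixels" (384x512x3 uint8, blue, green, red), "fov_y" (degrees; the focal length in pixels is half the picture's height over the tangent of half this angle, whatever the lens; pixels are square), "cx", "cy" (the principal point, pixels), "R" (3x3) and "t" (3): a world point X has camera coordinates R X + t. Camera axes: x right, y down, z forward; pixel columns grow to the right and rows downward; lengths in mm; the calibration is good to about 2 mm. The wrist camera is an equidistant fisheye: a pixel r from the principal point sees the ray r / f radians off the axis. A picture is of the moment at which its call begins. There is no depth.
- close_job(): hands the job in; it is judged then, once.
Trained networks look in a picture, given as the dict that the camera call returned (one of the last four; its "shot" number tells which), for a name from the list of things; names that differ only in an ending like _2 or _b are one class to them, and where a whole thing is asked for, a point or a joint stands for the part that bears it (a point fixed in the world has none). Each returns a list of dicts, best first, with "conf" (0 to 1); they miss things now and then, are a little off and sometimes report something else, mostly with a low value. They report only what shows in the picture. A call takes as long as a camera call. They do not tell look-alikes from the thing itself.
- outline_of(thing, picture): "mask" (384x512 bool, what is visible of it) and "extent" ([centre column, centre row, width, height] in pixels, round what is visible of it).
- mark_of(thing, picture): "point" ([column, row] in pixels: a listed point, or the origin of a listed thing).
The state is a dict: "t": time; "joint_pos": joint angles; "joint_vel": joint speeds; "effort": joint torques, N m; "tcp_pos": TCP position; "ee_rot": TCP orientation; "ft_force": force on the tool from outside, world axes, zero at the start; "torque": the same for the moment, N m; "width": finger opening in mm; "gripper_force": force on a finger pad.
Only numpy, scipy, OpenCV 4.12 (cv2) and the standard library are available. Lean on these libraries where they do the work, as an engineer would, in place of code of your own. Each camera call takes 0.05 s, during which the arm holds its last target. There are 200 camera calls.

TASK

The rinsed filter support disc (the round perforated steel plate) is lying on the draining pegs. Slide the blade of the disc lifter under it, carry it level to the filter holder, set it down gently, flat on the seat between the four bolts, and slide the lifter out from under it so that the disc stays there. Do not touch the disc with the gripper or tip it off level, leave everything else where it is, and finish by laying the lifter flat on the bench, the way it lay at first.

Things in the scene. Friction and masses are not known exactly. Their poses are not given: they have to be found in the camera images.
- lifter_grip (a point): Disc lifter (loose, 160 g): flat steel blade, cranked neck, black handle. This point: where to grip, inside the handle, 25 mm above the bench. x points to the blade tip, z up. Handle from x = -75 to +40 mm, 20 mm wide (y), from 12 to 38 mm above the bench; a heel under its rear end keeps it level.
- lifter_blade (a point): Centre of the top face of the lifter's blade, 118 mm ahead of the grip point and 22.5 mm below it, same axes. Blade 120 mm long (x), 36 mm wide, 2.5 mm thick, its underside on the bench at the start; the tip is 60 mm ahead. The neck begins 60 mm behind, so a disc centred here clears it by 5 mm.
- disc: Filter support disc: loose round perforated steel plate, 110 mm diameter, 4 mm thick, about 140 g. Origin: centre of its underside, z up. At the start it lies flat on the tops of four pegs of the draining tray, 120 mm above the bench, centred between them within 3 mm.
- tray: Fixed white draining tub, 290 (x) by 230 mm (y), rim 35 mm high, origin under its centre. Pegs 10 mm thick (18 at the foot), tops 120 mm above the bench, at x = -95, -35, 35, 95 in rows y = -80 and -20. Disc at x = -65 or 65, y = -50. The lane between pegs under it is 49 mm wide, along y, open to -y. A back row at y = 70 has three free pegs and an upturned bottle 255 mm high (x = -95).
- ring: White rigid gasket ring, 110 mm outside, 68 mm inside, 5 mm thick, loose on the tray's other four pegs. Leave it. Origin at the centre of its underside.
- holder: Filter holder base: fixed steel flange on feet, 170 mm diameter, origin under its centre. Four bolts, 10 mm thick, tips 81 mm above the bench, 65 mm from the centre at 45, 135, 225, 315 degrees from its x axis: 5 mm play around the disc, 82 mm free width between neighbours. Draw the lifter out between two neighbours (along +-x or +-y): they hold the disc back and it settles on the seat.
- seat (a point): Centre of the filter holder's seat, a flat drain plate of 118 mm diameter, on its top face, 45 mm above the bench; axes of the holder, z up. The bolts reach 36 mm above it.
- cover: Loose domed steel top half of the filter holder, 170 mm diameter, 84 mm high, standing on the bench. Leave it. Origin at the centre of its underside.
- nut_dish: Small white dish of wing nuts, 100 x 75 x 22 mm. Leave it. Origin at the centre of its underside.
- bottle_a: Empty glass bottle standing on the bench, 68 mm diameter, 250 mm high. Leave it. Origin at the centre of its foot.
- bottle_b: Another empty glass bottle, 68 mm diameter, 250 mm high. Leave it. Origin at the centre of its foot.
Not all that is in view belongs to the job. What is shaped like the holder but pink is not meant. What is shaped like the disc but blue or brown is not meant.

How it is judged:
By the outcome, as a careful person would: the job done as asked, in the order asked, and still so for the second after the job is handed in, with the robot touching nothing.
It also fails if it takes over 72 s, if anything falls off the work surface, if the arm or the gripper's body presses on something with over 40 N, if the wrist force passes 120 N, or if a joint passes its speed limit or range.

## Working session

There is one attempt and no reset: what is moved stays moved. The work goes in short steps, Python scripts to look and compute and a tool call to move; the robot and the scene stay as the last step left them, time stands still between calls to the robot, and variables do not carry over. Pictures are saved under pics/ and viewed, at most 10 in all, crops included, and the job is handed in when it is done.

Besides the shell and the picture viewer there is one more tool, called by a JSON object that holds its "api" and its "payload". apply_moves: Moves the arm, as the interface text tells. Its arguments: {"type":"object","properties":{"plan":{"type":"array","items":{"type":"array","items":{"type":"array","items":{"type":"number"}}}},"grip_force":{"type":"number"}},"required":["plan"]}

```bash
mkdir -p pics
cat > h.py <<'E'
from bench import *
import numpy as np, cv2
from scipy.spatial.transform import Rotation as Ro
def ray(im,p):
    f=192/np.tan(np.radians(im["fov_y"]/2)); d=np.array([(p[0]-im["cx"])/f,(p[1]-im["cy"])/f])
    if im["name"]=="wrist":
        r=np.hypot(*d); v=np.r_[d/r*np.sin(r),np.cos(r)] if r>1e-9 else np.array([0,0,1.])
    else: v=np.r_[d,1]; v/=np.linalg.norm(v)
    R=np.array(im["R"]);return -R.T@np.array(im["t"]),R.T@v
def proj(im,X):
    f=192/np.tan(np.radians(im["fov_y"]/2)); c=np.array(im["R"])@X+np.array(im["t"])
    if im["name"]=="wrist":
        s=np.hypot(c[0],c[1]); r=np.arctan2(s,c[2])*f; return np.array([im["cx"],im["cy"]])+r*c[:2]/s
    return np.array([im["cx"],im["cy"]])+f*c[:2]/c[2]
def atz(im,p,z):
    o,v=ray(im,p); return o+v*(z-o[2])/v[2]
def tri(*ps):
    A=0;b=0
    for im,p in ps:
        o,v=ray(im,p);M=np.eye(3)-np.outer(v,v);A=A+M;b=b+M@o
    return np.linalg.solve(A,b)
def shot(n,save=None):
    im=get_image(n); im["name"]=n
    if save: cv2.imwrite("pics/"+save,im["pixels"])
    return im
E
python3 - <<'E'
from h import *
np.set_printoptions(precision=1,suppress=True)
ims={n:shot(n) for n in("scene","side","wrist")}
H={"lifter_grip":25,"lifter_blade":2.5,"disc":120,"tray":0,"ring":120,"holder":0,"seat":45,"cover":0,"nut_dish":0,"bottle_a":0}
for n,im in ims.items():
    for k,z in H.items():
        for m in mark_of(k,im)[:4]:
            print(n,k,round(m["conf"],2),np.array(m["point"]),atz(im,m["point"],z))
cv2.imwrite("pics/a.png",ims["scene"]["pixels"]);cv2.imwrite("pics/b.png",ims["side"]["pixels"]);cv2.imwrite("pics/c.png",ims["wrist"]["pixels"])
s=get_state();print(s["tcp_pos"],s["ee_rot"],s["width"],[ (n,im["fov_y"],im["cx"],im["cy"]) for n,im in ims.items()])
E
```

```text
scene lifter_grip 0.57 [170.5 229.2] [ 444.8 -313.5   25. ]
scene lifter_grip 0.38 [192.3 254.9] [ 604.3 -298.3   25. ]
scene lifter_blade 0.88 [191.9 251.2] [ 569.6 -284.8    2.5]
scene disc 0.86 [334.7 246.1] [902.7 118.6 120. ]
scene disc 0.73 [312.6 193.2] [643.  213.2 120. ]
scene disc 0.65 [364.5 193.8] [750.9 385.1 120. ]
scene tray 0.65 [310.4 201.8] [582.9 258.4   0. ]
scene ring 0.83 [291.9 178.2] [528.2 194.  120. ]
scene holder 0.96 [110.3 232. ] [ 313.9 -513.9    0. ]
scene holder 0.71 [235.5 227.3] [546.4 -81.8   0. ]
scene holder 0.63 [149.8 186.5] [ 147.8 -278.6    0. ]
scene seat 0.94 [235.5 217.6] [538.2 -76.   45. ]
scene seat 0.76 [103.1 226.7] [ 317.1 -534.7   45. ]
scene seat 0.56 [152.7 183.3] [ 184.5 -274.3   45. ]
scene cover 0.62 [279.9 266.4] [801.  -39.4   0. ]
scene nut_dish 0.96 [232.9 281.4] [ 770.1 -220.9    0. ]
scene bottle_a 0.79 [356.4 166.8] [506.9 570.7   0. ]
scene bottle_a 0.68 [334.7 152.9] [376.7 548.8   0. ]
side lifter_grip 0.75 [310.5 254.8] [ 448.1 -313.    25. ]
side lifter_grip 0.45 [276.3 220.1] [510.9 -95.3  25. ]
side lifter_blade 0.
[... 539 characters left out ...]
. ]
side cover 0.57 [243.9 158.3] [792.9 379.7   0. ]
side nut_dish 0.5 [341.9 211.4] [ 765.3 -217.5    0. ]
side bottle_a 0.96 [171.  164.8] [503.9 576.4   0. ]
side bottle_a 0.78 [151.2 179.6] [361.2 528.2   0. ]
wrist holder 0.76 [ 64.  117.2] [ 193.7 -286.5    0. ]
wrist holder 0.67 [244.4  81.4] [ 317.9 -523.4    0. ]
wrist seat 0.9 [241.4  71.4] [ 323.9 -520.3   45. ]
wrist seat 0.64 [ 40.7 116.8] [ 194.6 -277.4   45. ]
[ 228.2 -581.8  242.3] [ 1.   0.2  0.  -0. ] 85.63957550904979 [('scene', 42.08969577763566, 256.8335900824934, 191.70393715413925), ('side', 46.95896028221466, 251.00846576825427, 193.7842794188003), ('wrist', 65.70646984690485, 261.06998665774864, 191.07100948287098)]
```

Run:
```python
import cv2,numpy as np
a=cv2.imread("pics/a.png")
cv2.imwrite("pics/a2.png",cv2.resize(a[120:320,60:400],None,fx=2.35,fy=2.35,interpolation=cv2.INTER_CUBIC))
b=cv2.imread("pics/b.png")
cv2.imwrite("pics/b2.png",cv2.resize(b[100:350,120:420],None,fx=2.4,fy=2.4,interpolation=cv2.INTER_CUBIC))
```

```text
(no output)
```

View pics/a2.png

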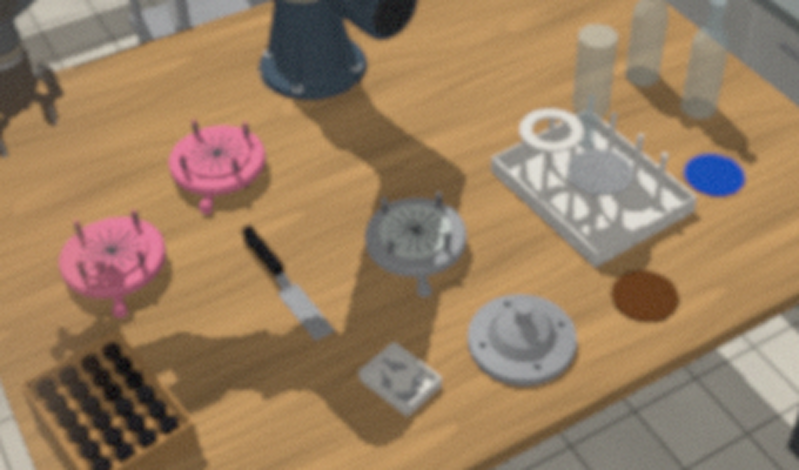

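View pics/b2.png

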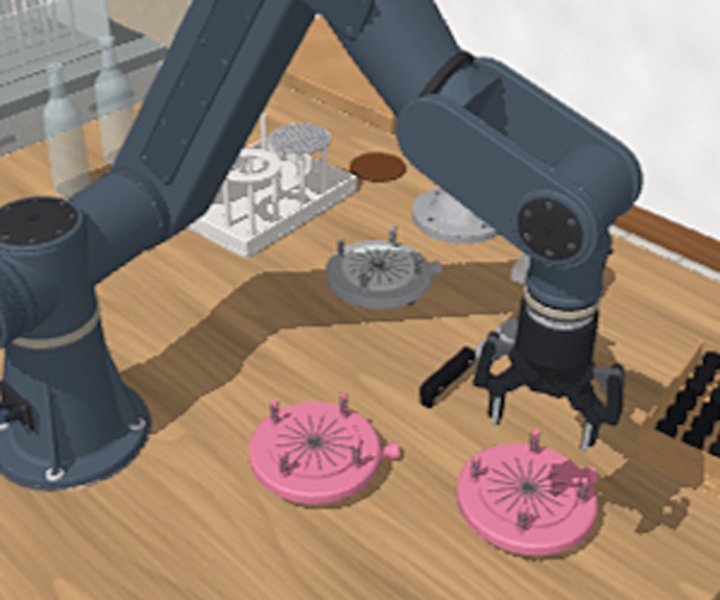

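```bash
cat >> h.py <<'E'
def pose():
    s=get_state(); return np.array(s["tcp_pos"]),Ro.from_quat(s["ee_rot"])
def down(yaw): # tool down, tool x at yaw (deg) in world
    return Ro.from_euler("z",yaw,degrees=True)*Ro.from_euler("x",180,degrees=True)
def go(target,yaw,cmd=None):
    p,R=cmd or pose(); T=down(yaw)
    print("turn(tool,deg)",(R.inv()*T).as_rotvec(degrees=True).round(2),"then shift(tool,m)",(T.inv().apply(np.array(target)-p)/1000).round(4)," shift w/o turn",(R.inv().apply(np.array(target)-p)/1000).round(4))
def where():
    s=get_state();p,R=pose();x=R.apply([1,0,0]);z=R.apply([0,0,1])
    print("t",round(s["t"],2),"tcp",p.round(1),"toolx yaw",np.degrees(np.arctan2(x[1],x[0])).round(2),"toolz",z.round(4),"w",round(s["width"],1),"gf",round(s["gripper_force"],1),"F",np.round(s["ft_force"],1),"q",np.round(s["joint_pos"],2))
E
python3 - <<'E'
import bench; print([n for n in dir(bench) if n[0]!='_'])
from h import *
where(); im=shot("wrist"); p,R=pose(); C=-np.array(im["R"]).T@np.array(im["t"]); print("cam in tool",R.inv().apply(C-p).round(1),"axis",R.inv().apply(np.array(im["R"])[2]).round(2))
go([400,-350,280],14); print(get_state().keys())
for n in("scene","side"):
    i=shot(n)
    print(n,[(round(o["conf"],2),np.round(o["extent"])) for o in outline_of("disc",i)])
E
```

```text
['MotionError', 'close_job', 'get_image', 'get_state', 'mark_of', 'nose_length', 'outline_of']
t 1.65 tcp [ 228.2 -581.8  242.3] toolx yaw 21.42 toolz [ 0.  0. -1.] w 85.6 gf 0.0 F [0.3 0.1 0.6] q [-1.38  0.53  1.43  0.    1.18 -0.18]
cam in tool [ 6.77e+01  1.00e-01 -1.31e+02] axis [-0.27 -0.    0.96]
turn(tool,deg) [-0.    0.    7.42] then shift(tool,m) [ 0.2227 -0.1834 -0.0377]  shift w/o turn [ 0.2445 -0.1531 -0.0377]
dict_keys(['t', 'joint_pos', 'joint_vel', 'effort', 'tcp_pos', 'ee_rot', 'ft_force', 'torque', 'gripper_force', 'width'])
scene [(0.86, array([334., 248.,  29.,  27.])), (0.78, array([314., 193.,  25.,  20.])), (0.74, array([368., 195.,  30.,  16.]))]
side [(0.57, array([278., 168.,  23.,   9.]))]
```

{"api": "apply_moves", "payload": {"plan": [[[0,0,0,0,0,7,1],[0.03,-0.025,-0.006,0,0,0,1],[0.03,-0.025,-0.006,0,0,0,1],[0.03,-0.025,-0.006,0,0,0,1],[0.03,-0.025,-0.006,0,0,0,1],[0.03,-0.025,-0.006,0,0,0,1],[0.03,-0.025,-0.006,0,0,0,1],[0.03,-0.025,-0.006,0,0,0,1]]]}}

```text
t: 2.57
tcp_pos: [388.9, -358.4, 284.8]
ee_rot: [0.992, 0.125, 0.0, 0.0]
ft_force: [1.6, -0.3, -0.2]
width: 85.3
gripper_force: 0.0
```

```bash
cat > m.py <<'E'
from h import *
import sys
np.set_printoptions(precision=1,suppress=True)
where()
im=shot("wrist",sys.argv[1])
H={"lifter_grip":25,"lifter_blade":2.5,"disc":120,"tray":0,"ring":120,"seat":45,"holder":0,"nut_dish":0}
for k in sys.argv[2:]:
    for m in mark_of(k,im)[:3]: print(k,round(m["conf"],2),np.array(m["point"]),atz(im,m["point"],H[k]))
np.save("last_%s.npy"%sys.argv[1],im,allow_pickle=True)
E
python3 m.py w1.png lifter_grip lifter_blade seat; python3 -c "from h import *;print(nose_length)"
```

```text
t 2.57 tcp [ 388.9 -358.4  284.8] toolx yaw 14.39 toolz [ 0. -0. -1.] w 85.3 gf 0.0 F [ 1.6 -0.3 -0.2] q [-1.   0.3  1.6  0.   1.2  0.4]
lifter_grip 0.97 [232.5 104.5] [ 453.4 -303.5   25. ]
lifter_blade 0.94 [249.8  26.6] [ 567.  -296.6    2.5]
seat 0.68 [178.8 279.9] [ 189.9 -281.9   45. ]
seat 0.66 [89.  14.3] [543.7 -69.8  45. ]
seat 0.25 [231.9 104.5] [ 453.2 -304.7   45. ]
11.0
```

{"api": "apply_moves", "payload": {"plan": [[[0.02,0,0,0,0,0,1],[0.03,0,0,0,0,0,1],[0.03,0,0,0,0,0,1],[0.02,0,0,0,0,0,1],[0,0,0,0,0,0,1]]]}}

```text
t: 3.18
tcp_pos: [487.5, -336.3, 283.8]
ee_rot: [0.992, 0.126, 0.001, 0.001]
ft_force: [0.7, 0.0, -0.0]
width: 85.5
gripper_force: 0.0
```

```bash
python3 m.py w2.png lifter_grip lifter_blade seat disc
python3 - <<'E'
from h import *
a=np.load("last_w1.png.npy",allow_pickle=True).item();b=np.load("last_w2.png.npy",allow_pickle=True).item()
E
```

```text
t 3.18 tcp [ 487.5 -336.3  283.8] toolx yaw 14.45 toolz [ 0. -0. -1.] w 85.5 gf 0.0 F [ 0.7  0.  -0. ] q [-0.8  0.4  1.5  0.   1.2  0.5]
lifter_grip 0.65 [229.4 181.2] [ 451.7 -301.5   25. ]
lifter_blade 0.89 [245.5  96.2] [ 567.9 -293.8    2.5]
seat 0.95 [348.9 294.7] [ 327.1 -518.4   45. ]
seat 0.78 [184.3 328.1] [ 194.4 -280.8   45. ]
seat 0.57 [89.2 81.5] [546.4 -77.6  45. ]
```

View pics/w2.png

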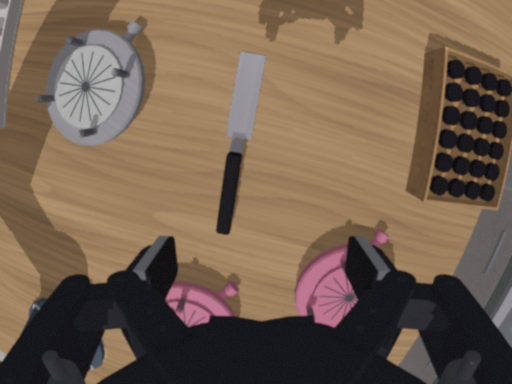

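Run:
```python
from h import *
np.set_printoptions(precision=1,suppress=True)
W=[np.load(f"last_w{i}.png.npy",allow_pickle=True).item() for i in(1,2)]
for im,pg,pb in((W[0],(232.5,104.5),(249.8,26.6)),(W[1],(229.4,181.2),(245.5,96.2))):
    g=im["pixels"].max(2).astype(np.uint8)
    n,l,st,c=cv2.connectedComponentsWithStats((g<60).astype(np.uint8))
    k=l[int(pg[1]),int(pg[0])]; ys,xs=np.where(l==k); print(k,st[k])
    P=np.array([atz(im,q,36) for q in zip(xs,ys)])[:,:2]
    m=P.mean(0);u=np.linalg.svd(P-m,full_matrices=0)[2][0];u*=np.sign(u[0]);t=(P-m)@u
    print("handle yaw",np.degrees(np.arctan2(u[1],u[0])),"ends",m+u*t.min(),m+u*t.max(),"width",np.ptp((P-m)@[-u[1],u[0]]))
    print("grip est",m+u*(t.max()-40), "blade est", m+u*(t.max()-40+118))
for n,p,q in(("tip",None,((241,53),(265,56))),("base",None,((229,136),(250,138)))):
    print(n,np.mean([atz(W[1],x,2.5) for x in q],0))
print("tri grip",tri((W[0],(232.5,104.5)),(W[1],(229.4,181.2))),"blade",tri((W[0],(249.8,26.6)),(W[1],(245.5,96.2))),"seat",tri((W[0],(89,14.3)),(W[1],(89.2,81.5))))
```

```text
12 [ 217   75   27   87 1282]
handle yaw 4.5153311694358464 ends [ 379.2 -309.4] [ 490.9 -300.6] width 19.732321820182314
grip est [ 451.1 -303.7] blade est [ 568.7 -294.4]
9 [ 217  152   25   82 1106]
handle yaw 4.293420580042746 ends [ 379.9 -308.7] [ 494.  -300.1] width 18.609574819771524
grip est [ 454.1 -303.1] blade est [ 571.7 -294.3]
tip [ 627.4 -289.     2.5]
base [ 510.8 -299.6    2.5]
tri grip [ 453.1 -302.8   29.7] blade [ 568.3 -294.7   -3.4] seat [545.4 -70.1  39.7]
```

```bash
python3 -c "
from h import *
go([452,-303,60],4.6)"
```

```text
turn(tool,deg) [-0.03  0.06  9.7 ] then shift(tool,m) [-0.0287 -0.0355  0.224 ]  shift w/o turn [-0.0221 -0.0397  0.224 ]
```

{"api": "apply_moves", "payload": {"plan": [[[0,0,0,0,0,4.9,1],[0,0,0,0,0,4.8,1],[-0.005,-0.006,0.038,0,0,0,1],[-0.005,-0.006,0.038,0,0,0,1],[-0.005,-0.006,0.038,0,0,0,1],[-0.005,-0.006,0.038,0,0,0,1],[-0.005,-0.006,0.038,0,0,0,1],[-0.0037,-0.0055,0.034,0,0,0,1]]]}}

```text
t: 4.1
tcp_pos: [451.6, -302.3, 58.9]
ee_rot: [0.999, 0.04, -0.0, -0.0]
ft_force: [0.5, -0.6, -0.1]
width: 85.6
gripper_force: 0.0
```

```bash
python3 m.py w3.png lifter_grip lifter_blade; python3 -c "
from h import *
go([452,-303,17],4.6)"
```

```text
t 4.1 tcp [ 451.6 -302.3   58.9] toolx yaw 4.61 toolz [-0.  0. -1.] w 85.6 gf 0.0 F [ 0.5 -0.6 -0.1] q [-0.8  0.7  1.8 -0.   0.7  0.7]
lifter_grip 0.8 [263.  225.5] [ 452.3 -303.4   25. ]
lifter_blade 0.93 [262.1  31.7] [ 569.9 -293.3    2.5]
turn(tool,deg) [-0.29  0.25  0.04] then shift(tool,m) [0.0008 0.0019 0.0415]  shift w/o turn [0.0009 0.0021 0.0415]
```

View pics/w3.png

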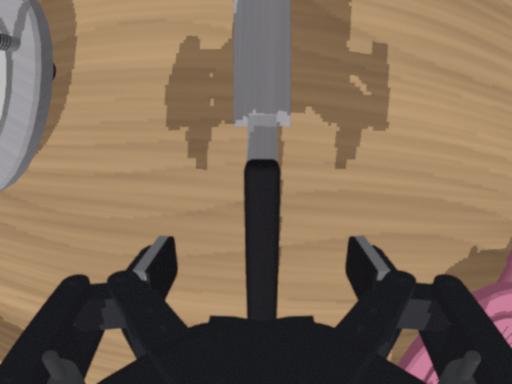

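The lifter is centred between the fingers (handle column 262, blade straight above it), so I descend and close.

{"api": "apply_moves", "payload": {"plan": [[[0,0.001,0.015,0,0,0,1],[0,0,0.015,0,0,0,1],[0,0,0.008,0,0,0,1],[0,0,0.003,0,0,0,1],[0,0,0,0,0,0,1],[0,0,0,0,0,0,0],[0,0,0,0,0,0,-0.4],[0,0,0,0,0,0,-1]]], "grip_force": 100}}

```text
t: 4.92
tcp_pos: [453.9, -303.5, 20.3]
ee_rot: [0.999, 0.041, 0.001, 0.001]
ft_force: [0.0, 0.1, -0.5]
width: 51.2
gripper_force: 0.0
```

{"api": "apply_moves", "payload": {"plan": [[[0,0,0,0,0,0,-1],[0,0,0,0,0,0,-1],[0,0,0,0,0,0,-1],[0,0,0,0,0,0,-1],[0,0,0,0,0,0,-1],[0,0,0,0,0,0,-1],[0,0,0,0,0,0,-1],[0,0,0,0,0,0,-1]]]}}

```text
t: 5.58
tcp_pos: [453.7, -303.4, 19.8]
ee_rot: [0.999, 0.041, 0.0, 0.0]
ft_force: [0.2, 0.0, 5.0]
width: 18.3
gripper_force: 97.6
```

```bash
python3 m.py w4.png lifter_grip lifter_blade
```

```text
t 5.58 tcp [ 453.7 -303.4   19.8] toolx yaw 4.71 toolz [ 0. -0. -1.] w 18.3 gf 97.6 F [0.2 0.  5. ] q [-0.8  0.8  1.8  0.   0.6  0.7]
lifter_grip 0.6 [259.9 262.3] [ 451.1 -303.1   25. ]
lifter_blade 0.78 [259.5  16.7] [ 569.5 -293.1    2.5]
```

{"api": "apply_moves", "payload": {"plan": [[[0,0,-0.004,0,0,0,-1],[0,0,-0.012,0,0,0,-1],[0,0,-0.02,0,0,0,-1],[0,0,-0.03,0,0,-3,-1],[0,0,-0.035,0,0,-6,-1],[0,0,-0.035,0,0,-6,-1],[0,0,-0.035,0,0,-6,-1],[0,0,-0.035,0,0,-6,-1]]]}}

```text
t: 6.4
tcp_pos: [452.7, -302.3, 227.3]
ee_rot: [0.961, 0.276, -0.0, -0.0]
ft_force: [1.2, -0.9, -1.2]
width: 18.5
gripper_force: 97.6
```

{"api": "apply_moves", "payload": {"plan": [[[0,0,-0.03,0,0,-6,-1],[0,0,-0.03,0,0,-6,-1],[0,0,-0.02,0,0,-6,-1],[0,0,-0.01,0,0,-6,-1],[0,0,0,0,0,-6,-1],[0,0,0,0,0,-6,-1],[0,0,0,0,0,-6,-1],[0,0,0,0,0,-6,-1]]]}}

```text
t: 7.07
tcp_pos: [452.8, -302.4, 315.6]
ee_rot: [0.766, 0.643, -0.0, -0.0]
ft_force: [-0.6, -0.3, -1.4]
width: 18.4
gripper_force: 97.7
```

```bash
python3 m.py w5.png lifter_grip lifter_blade seat
python3 - <<'E'
from h import *
np.set_printoptions(precision=1,suppress=True)
go([560,100,320],100)
im=np.load("last_w2.png.npy",allow_pickle=True).item()
B=[atz(im,p,81)[:2] for p in((76,41),(123,72),(44,98),(88,133))]
print(B,np.mean(B,0)); c=np.mean(B,0)
for b in B: print(np.degrees(np.arctan2(*(b-c)[::-1])),np.hypot(*(b-c)))
E
```

```text
t 7.07 tcp [ 452.8 -302.4  315.6] toolx yaw 80.03 toolz [-0.  0. -1.] w 18.4 gf 97.7 F [-0.6 -0.3 -1.4] q [-0.8  0.3  1.5 -0.   1.3 -0.6]
lifter_grip 0.73 [260.9 260.1] [ 424.2 -463.9   25. ]
lifter_grip 0.69 [294.5   0. ] [540.1 -80.5  25. ]
lifter_blade 0.65 [262.1  16.9] [491.  -93.2   2.5]
seat 0.58 [ 94.8 177.6] [ 195.5 -279.5   45. ]
turn(tool,deg) [ -0.   -0.  -20.4] then shift(tool,m) [ 0.4  0.2 -0. ]  shift w/o turn [ 0.4  0.  -0. ]
[array([596.8, -65.1]), array([ 564.8, -147.3]), array([516.6, -27.7]), array([ 482.9, -112.6])] [540.3 -88.2]
22.25313495127063 61.086211979974124
-67.4687279302974 64.04975939124168
111.37895922913155 64.93477288333219
-156.94038668103016 62.394002546585504
```

View pics/w5.png

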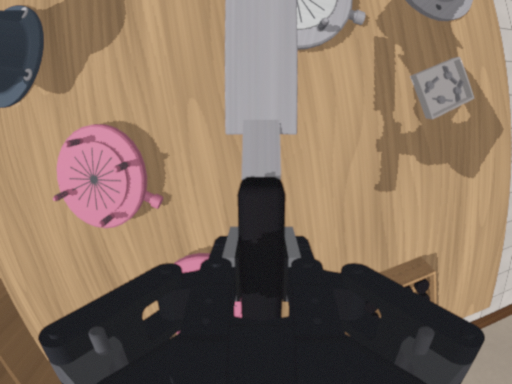

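w5: lifter held level and straight (blade columns 228–298), grey holder top centre partly hidden by the blade. Next, a look at the holder past the blade.

{"api": "apply_moves", "payload": {"plan": [[[0.01,-0.003,0,0,0,0,-1],[0.025,-0.008,0,0,0,0,-1],[0.035,-0.011,0,0,0,0,-1],[0.035,-0.011,0,0,0,0,-1],[0.035,-0.011,0,0,0,0,-1],[0.025,-0.008,0,0,0,0,-1],[0.015,-0.004,0,0,0,0,-1],[0,0,0,0,0,0,-1]]]}}

```text
t: 7.93
tcp_pos: [428.6, -111.8, 315.3]
ee_rot: [0.767, 0.642, 0.0, -0.002]
ft_force: [-0.1, -0.2, -1.0]
width: 18.1
gripper_force: 97.7
```

```bash
python3 m.py w6.png seat holder
python3 - <<'E'
from h import *
go([560,100,320],100)
E
```

```text
t 7.93 tcp [ 428.6 -111.8  315.3] toolx yaw 79.85 toolz [-0.  0. -1.] w 18.1 gf 97.7 F [-0.1 -0.2 -1. ] q [-0.5  0.2  1.8  0.   1.2 -0.3]
seat 0.73 [143.4 283.2] [ 196.5 -278.2   45. ]
seat 0.58 [334.9 117.9] [538.  -69.9  45. ]
holder 0.96 [329.3 117. ] [540.4 -70.1   0. ]
holder 0.81 [152.6 273.2] [ 196.1 -284.7    0. ]
holder 0.47 [456.  192.5] [ 768.8 -231.5    0. ]
turn(tool,deg) [  0.04   0.05 -20.29] then shift(tool,m) [ 0.1903  0.1649 -0.0044]  shift w/o turn [ 0.2357  0.0887 -0.0045]
```

View pics/w6.png

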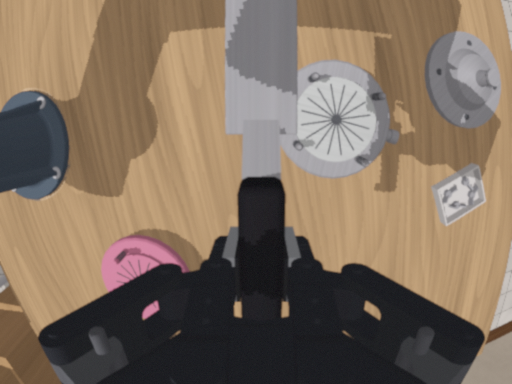

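Run:
```python
from h import *
np.set_printoptions(precision=1,suppress=True)
im=np.load("last_w6.png.npy",allow_pickle=True).item();w2=np.load("last_w2.png.npy",allow_pickle=True).item()
print("hub",atz(im,(336.5,119),45),atz(w2,(86,87),45),tri((im,(336.5,119)),(w2,(86,87))))
B=np.array([atz(im,p,63)[:2] for p in((316,77),(378,97),(299,146),(363,160))]);c=B.mean(0)
print(c,[(round(np.degrees(np.arctan2(*(b-c)[::-1])),1),round(np.hypot(*(b-c)),1)) for b in B])
g=im["pixels"].astype(int); m=((g.min(2)>150)&(np.ptp(g,axis=2)<25)).astype(np.uint8)
m[:, :298]=0; m=cv2.morphologyEx(m,cv2.MORPH_CLOSE,np.ones((7,7)))
n,l,st,ce=cv2.connectedComponentsWithStats(m); k=l[110,345]; print(k,st[k],ce[k])
ct=max(cv2.findContours((l==k).astype(np.uint8),0,1)[0],key=len)[:,0]
hull=cv2.convexHull(ct)[:,0]; P=np.array([atz(im,q,45)[:2] for q in hull])
A=np.c_[2*P,np.ones(len(P))]; s=np.linalg.lstsq(A,(P**2).sum(1),rcond=None)[0]; print("circle",s[:2],np.sqrt(s[2]+s[0]**2+s[1]**2))
v=im["pixels"].copy(); S=6;x0,y0=275,50
v=cv2.resize(v[y0:y0+130,x0:x0+125],None,fx=S/1.3,fy=S/1.3,interpolation=cv2.INTER_CUBIC);q=S/1.3
cc=np.array([543,-74])
for a in(22.5,112.5,202.5,292.5):
    d=65*np.array([np.cos(np.radians(a)),np.sin(np.radians(a))])
    p=[tuple(((proj(im,np.r_[cc+d,z])-[x0,y0]+.5)*q).astype(int)) for z in(45,81)]
    cv2.line(v,p[0],p[1],(0,0,255),1);cv2.circle(v,p[1],3,(0,255,0),-1)
p=tuple(((proj(im,np.r_[cc,45])-[x0,y0]+.5)*q).astype(int));cv2.circle(v,p,3,(255,0,0),-1)
cv2.imwrite("pics/o.png",v)
```

```text
hub [540.  -71.7  45. ] [538.1 -73.9  45. ] [539.2 -72.2  43.4]
[540.5 -72.3] [(np.float64(111.0), np.float64(64.2)), (np.float64(22.5), np.float64(62.6)), (np.float64(-156.7), np.float64(65.0)), (np.float64(-66.8), np.float64(63.3))]
3 [ 298   60   81  118 7703] [333.3 118.1]
circle [531.6 -70.1] 80.55760205217247
```

View pics/o.png

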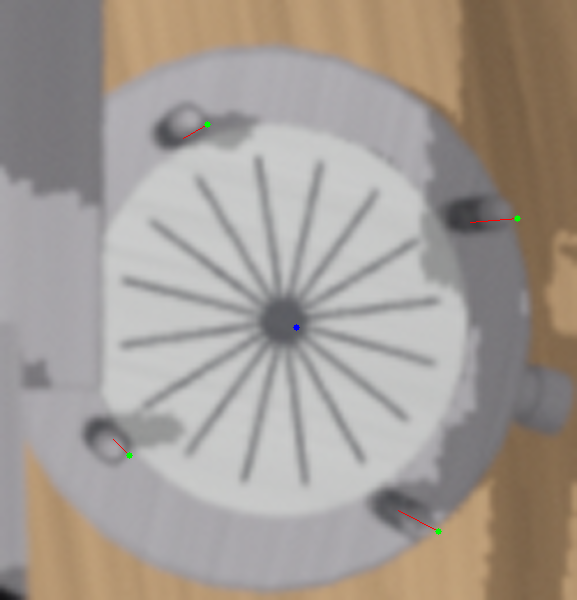

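The hub sits at (540,-72) with bolts at 22.5°+k·90°, so the lane is at 67.5°. Next I look at the tray.

{"api": "apply_moves", "payload": {"plan": [[[0,0,-0.001,0,0,-6,-1],[0.015,0.013,-0.001,0,0,-7,-1],[0.03,0.026,-0.001,0,0,-7,-1],[0.03,0.026,-0.001,0,0,0,-1],[0.03,0.026,0,0,0,0,-1],[0.03,0.026,0,0,0,0,-1],[0.03,0.026,0,0,0,0,-1],[0.018,0.015,0,0,0,0,-1]]]}}

```text
t: 8.75
tcp_pos: [565.8, 87.4, 319.0]
ee_rot: [0.645, 0.764, 0.001, 0.0]
ft_force: [1.3, -0.4, -0.9]
width: 18.5
gripper_force: 98.0
```

```bash
python3 m.py w7.png disc ring tray
```

```text
t 8.75 tcp [565.8  87.4 319. ] toolx yaw 99.7 toolz [ 0.  0. -1.] w 18.5 gf 98.0 F [ 1.3 -0.4 -0.9] q [-0.   0.4  1.5  0.   1.3 -0.2]
disc 0.83 [427.3 121.2] [756.6 186.2 120. ]
disc 0.76 [349.9  70.2] [644.9 219.8 120. ]
tray 0.56 [289.1  41.8] [578.5 266.8   0. ]
```

View pics/w7.png

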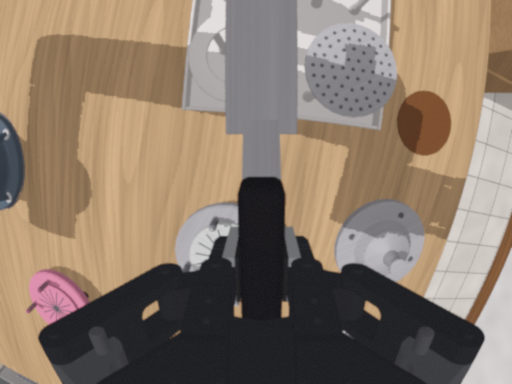

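Run:
```python
from h import *
np.set_printoptions(precision=1,suppress=True)
im=np.load("last_w7.png.npy",allow_pickle=True).item()
a,b=[atz(im,p,35)[:2] for p in((184,107),(381,128))]
d=b-a;print("front edge",a,b,np.hypot(*d),"yaw",np.degrees(np.arctan2(d[1],d[0])))
c=atz(im,(390,30),35)[:2]; e=c-b; print("side dir",np.degrees(np.arctan2(e[1],e[0])))
u=d/np.hypot(*d);n=np.array([-u[1],u[0]]);print("tray origin",(a+b)/2+115*n,"disc exp",(a+b)/2+65*u+65*n)
o=outline_of("disc",im)
for q in o[:2]:
    print(q["conf"],q["extent"])
    ct=max(cv2.findContours(q["mask"].astype(np.uint8),0,1)[0],key=len)[:,0]
    if q["extent"][0]>400: continue
    P=np.array([atz(im,x,122)[:2] for x in ct]);A=np.c_[2*P,np.ones(len(P))]; s=np.linalg.lstsq(A,(P**2).sum(1),rcond=None)[0]; print("circle",s[:2],np.sqrt(s[2]+s[0]**2+s[1]**2))
```

```text
front edge [447.  143.7] [731.9 165.2] 285.69657967822866 yaw 4.309926765693899
side dir 94.38181423569199
tray origin [580.8 269.1] disc exp [649.3 224.1]
0.76 [424.4, 123.0, 54.0, 72.7]
0.61 [350.2, 68.8, 95.4, 94.9]
circle [647.  221.5] 54.089197143278724
```

{"api": "apply_moves", "payload": {"plan": [[[0,0,0,0,0,5.4,-1],[0,0.015,0,0,0,0,-1],[0,0.03,0,0,0,0,-1],[0,0.035,0,0,0,0,-1],[0,0.035,0,0,0,0,-1],[0,0.035,0,0,0,0,-1],[0,0.03,0,0,0,0,-1],[0,0.014,0,0,0,0,-1]]]}}

```text
t: 9.67
tcp_pos: [759.6, 96.9, 318.2]
ee_rot: [0.681, 0.732, 0.0, 0.001]
ft_force: [0.8, 0.7, -0.9]
width: 18.6
gripper_force: 98.2
```

```bash
python3 m.py w8.png disc tray
python3 - <<'E'
from h import *
np.set_printoptions(precision=1,suppress=True)
im=np.load("last_w8.png.npy",allow_pickle=True).item();i7=np.load("last_w7.png.npy",allow_pickle=True).item()
i8=shot("wrist")
for q in outline_of("disc",i8)[:3]:
    P=np.argwhere(q["mask"])
    ct=max(cv2.findContours(q["mask"].astype(np.uint8),0,1)[0],key=len)[:,0]
    P=np.array([atz(i8,x,122)[:2] for x in ct]);A=np.c_[2*P,np.ones(len(P))]; s=np.linalg.lstsq(A,(P**2).sum(1),rcond=None)[0]; r=np.sqrt(s[2]+s[0]**2+s[1]**2)
    print(q["conf"],np.round(q["extent"]),"circle",s[:2],r)
    if r<70: print("tri top",tri((i7,proj(i7,np.r_[647,221.5,122])),(i8,proj(i8,np.r_[s[:2],122]))))
E
```

```text
t 9.67 tcp [759.6  96.9 318.2] toolx yaw 94.11 toolz [ 0. -0. -1.] w 18.6 gf 98.2 F [ 0.8  0.7 -0.9] q [-0.   0.7  0.9 -0.   1.5 -0.1]
disc 0.73 [309.7  90.6] [806.7 191.3 120. ]
disc 0.65 [170.7  57.9] [649.6 220.4 120. ]
0.83 [172.  58.  94.  90.] circle [646.8 221.1] 54.4813136580565
tri top [646.9 221.2 122.4]
0.56 [322.  96.  48.  77.] circle [812.9 186.7] 34.98408242468086
tri top [ 816.3  254.2 -242.5]
0.56 [138. 244. 106.  89.] circle [580.2 -16.5] 65.58069745628106
tri top [637.6 136.8 311.6]
```

View pics/w8.png

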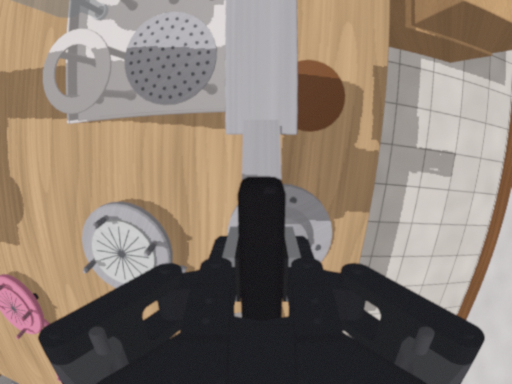

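Disc: (647, 221), top at z≈122. That matches the text (124) and both views agree. The lane is at 94.3°. Now I back off, then descend to below disc level.

{"api": "apply_moves", "payload": {"plan": [[[-0.01,-0.008,0,0,0,0,-1],[-0.022,-0.02,0,0,0,0,-1],[-0.028,-0.025,0,0,0,0,-1],[-0.028,-0.025,0,0,0,0,-1],[-0.02,-0.018,0.005,0,0,0,-1],[-0.01,-0.007,0.015,0,0,0,-1],[0,0,0.025,0,0,0,-1],[0,0,0.03,0,0,0,-1]]]}}

```text
t: 10.58
tcp_pos: [662.2, -27.3, 247.4]
ee_rot: [0.681, 0.732, 0.002, 0.003]
ft_force: [0.2, 0.2, -1.9]
width: 18.2
gripper_force: 98.3
```

{"api": "apply_moves", "payload": {"plan": [[[0,0,0.03,0,0,0,-1],[0,0,0.03,0,0,0,-1],[0,0,0.025,0,0,0,-1],[0,0,0.015,0,0,0,-1],[0,0,0.01,0,0,0,-1],[0,0,0.003,0,0,0,-1],[0,0,0,0,0,0,-1]]]}}

```text
t: 11.17
tcp_pos: [662.2, -25.7, 131.6]
ee_rot: [0.68, 0.733, -0.0, -0.0]
ft_force: [-0.4, 0.9, -1.3]
width: 18.4
gripper_force: 98.3
```

Run:
```python
from h import *
np.set_printoptions(precision=1,suppress=True)
where()
im=np.load("last_w8.png.npy",allow_pickle=True).item()
a,b=[atz(im,p,35)[:2] for p in((66,123),(226,111))];d=b-a;print("tray yaw",np.degrees(np.arctan2(d[1],d[0])),a,"hub",atz(im,(122,253),45))
y=np.radians(94.3);u=np.array([np.cos(y),np.sin(y)])
c=np.array([647,221.3]); pre=c-250*u;fin=c-116.4*u
go(np.r_[pre,130],94.3);go(np.r_[fin,130],94.3)
im=shot("scene");s=shot("side")
for k in("lifter_blade","lifter_grip"):
    A=mark_of(k,im);B=mark_of(k,s); print(k,[(round(m["conf"],2),np.round(m["point"])) for m in A+B]); 
    if A and B: print(tri((im,A[0]["point"]),(s,B[0]["point"])))
```

```text
t 11.17 tcp [662.2 -25.7 131.6] toolx yaw 94.3 toolz [-0.  0. -1.] w 18.4 gf 98.3 F [-0.4  0.9 -1.3] q [-0.2  0.7  1.4 -0.   1.  -0.3]
tray yaw 4.355175001729109 [442.5 140.5] hub [541.9 -70.   45. ]
turn(tool,deg) [-0. -0. -0.] then shift(tool,m) [-0.  0.  0.]  shift w/o turn [-0.  0.  0.]
turn(tool,deg) [-0. -0. -0.] then shift(tool,m) [0.1 0.  0. ]  shift w/o turn [0.1 0.  0. ]
lifter_blade [(0.74, array([288., 206.])), (0.16, array([333., 150.])), (0.77, array([264., 166.]))]
[647.2 100.  121.1]
lifter_grip [(0.88, array([263., 216.])), (0.73, array([314., 195.])), (0.55, array([290., 177.]))]
[657.1 -28.3 127.4]
```

{"api": "apply_moves", "payload": {"plan": [[[0,0.0017,0.002,0,0,0,-1],[0,0.0017,0.003,0,0,0,-1],[0.006,0,0.001,0,0,0,-1],[0.01,0,0,0,0,0,-1],[0.01,0,0,0,0,0,-1],[0.01,0,0,0,0,0,-1],[0.008,0,0,0,0,0,-1],[0.004,0,0,0,0,0,-1]]]}}

```text
t: 12.13
tcp_pos: [662.2, 24.7, 125.3]
ee_rot: [0.679, 0.734, 0.0, -0.0]
ft_force: [0.2, 0.7, -1.3]
width: 18.3
gripper_force: 98.3
```

Run:
```python
from h import *
np.set_printoptions(precision=3,suppress=True)
where()
y=np.radians(94.3);u=np.array([np.cos(y),np.sin(y)])
fin=np.array([647,221.3])-116.4*u
go(np.r_[fin,125],94.3)
im=shot("wrist","w9.png")
np.save("last_w9.npy",im,allow_pickle=True)
for k in("lifter_blade","lifter_grip","disc"): print(k,[(round(m["conf"],2),np.round(m["point"])) for m in mark_of(k,im)])
```

```text
t 12.13 tcp [662.2  24.7 125.3] toolx yaw 94.42 toolz [-0.  0. -1.] w 18.3 gf 98.3 F [ 0.2  0.7 -1.3] q [-0.13  0.71  1.43  0.    1.   -0.21]
turn(tool,deg) [-0.02 -0.03  0.12] then shift(tool,m) [ 0.081 -0.     0.   ]  shift w/o turn [ 0.081 -0.     0.   ]
lifter_blade [(0.63, array([262.,  21.]))]
lifter_grip []
disc [(0.9, array([441.,  29.]))]
```

{"api": "apply_moves", "payload": {"plan": [[[0.005,0,0,0,0,0,-1],[0.011,0,0,0,0,0,-1],[0.014,0,0,0,0,0,-1],[0.015,0,0,0,0,0,-1],[0.015,0,0,0,0,0,-1],[0.012,0,0,0,0,0,-1],[0.006,0,0,0,0,0,-1],[0.002,0,0,0,0,0,-1]]]}}

```text
t: 13.0
tcp_pos: [656.1, 104.5, 125.3]
ee_rot: [0.679, 0.734, 0.0, -0.0]
ft_force: [0.3, -0.8, -2.4]
width: 18.6
gripper_force: 98.3
```

Run:
```python
from h import *
np.set_printoptions(precision=3,suppress=True)
where()
y=np.radians(94.3);u=np.array([np.cos(y),np.sin(y)])
fin=np.array([647,221.3])-116.4*u
go(np.r_[fin,125],94.3)
im=shot("wrist","w10.png")
np.save("last_w10.npy",im,allow_pickle=True)
for k in("lifter_blade","disc"): print(k,[(round(m["conf"],2),np.round(m["point"])) for m in mark_of(k,im)])
cv2.imwrite("pics/w10c.png",cv2.resize(im["pixels"][:200,130:390],None,fx=3,fy=3))
```

```text
t 13.0 tcp [656.1 104.5 125.3] toolx yaw 94.46 toolz [-0.  0. -1.] w 18.6 gf 98.3 F [ 0.3 -0.8 -2.4] q [-0.01  0.72  1.42  0.    1.   -0.09]
turn(tool,deg) [-0.01 -0.01  0.16] then shift(tool,m) [ 0.001 -0.     0.   ]  shift w/o turn [ 0.001 -0.     0.   ]
lifter_blade []
disc [(0.62, array([259.,   7.])), (0.58, array([445., 108.]))]
```

View pics/w10c.png

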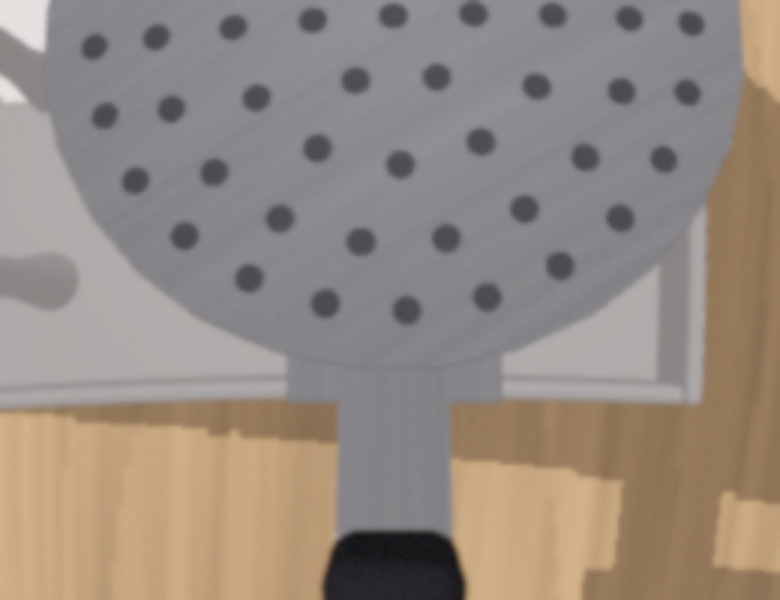

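The disc is centred on the blade (disc columns 48–742 and blade 287–502 in the crop, both centred on about 395), with the neck clear. Lifting gently.

{"api": "apply_moves", "payload": {"plan": [[[0,0,-0.003,0,0,0,-1],[0,0,-0.003,0,0,0,-1],[0,0,-0.002,0,0,0,-1],[0,0,-0.0015,0,0,0,-1],[0,0,-0.0015,0,0,0,-1],[0,0,-0.0015,0,0,0,-1],[0,0,-0.0015,0,0,0,-1],[0,0,-0.002,0,0,0,-1]]], "grip_force": 120}}

```text
t: 13.82
tcp_pos: [656.1, 102.2, 141.0]
ee_rot: [0.68, 0.733, -0.0, -0.0]
ft_force: [-0.4, 0.7, -3.8]
width: 18.2
gripper_force: 119.1
```

{"api": "apply_moves", "payload": {"plan": [[[0,0,-0.003,0,0,0,-1],[0,0,-0.004,0,0,0,-1],[0,0,-0.006,0,0,0,-1],[0,0,-0.008,0,0,0,-1],[0,0,-0.008,0,0,0,-1],[0,0,-0.006,0,0,0,-1],[0,0,-0.004,0,0,0,-1],[0,0,-0.002,0,0,0,-1]]]}}

```text
t: 14.48
tcp_pos: [657.0, 102.4, 183.7]
ee_rot: [0.68, 0.733, 0.001, 0.001]
ft_force: [-0.4, -0.0, -3.3]
width: 17.9
gripper_force: 119.4
```

```bash
cat > chk.py <<'E'
from h import *
np.set_printoptions(precision=1,suppress=True)
where()
im=shot("wrist","chk%.0f.png"%(get_state()["t"]*100)); p,R=pose()
a=np.load("last_w10.npy",allow_pickle=True).item()["pixels"]
# shift of handle/neck patch and disc patch versus w10
for n,(r0,r1,c0,c1) in {"neck/shoulder":(124,185,215,305),"disc":(20,118,170,350)}.items():
    t=cv2.cvtColor(a[r0:r1,c0:c1],6);g=cv2.cvtColor(im["pixels"],6)
    m=cv2.matchTemplate(g,t,cv2.TM_CCOEFF_NORMED);_,v,_,q=cv2.minMaxLoc(m);print(n,round(v,3),"shift",(q[0]-c0,q[1]-r0))
E
python3 chk.py
python3 - <<'E'
from h import *
y=np.radians(67.5);u=np.array([np.cos(y),np.sin(y)]);s=np.array([540.3,-71.5])
go(np.r_[s-116.4*u,170],67.5)
E
```

```text
t 14.48 tcp [657.  102.4 183.7] toolx yaw 94.32 toolz [ 0.  0. -1.] w 17.9 gf 119.4 F [-0.4 -0.  -3.3] q [-0.   0.6  1.4  0.   1.1 -0.1]
neck/shoulder 0.917 shift (0, 0)
disc 0.541 shift (-2, -1)
turn(tool,deg) [ 1.000e-01 -1.000e-02  2.682e+01] then shift(tool,m) [-0.3217 -0.0412  0.0136]  shift w/o turn [-0.2685 -0.182   0.0133]
```

The force shows 3.3 N for lifter plus disc, and the lifter has not pitched in the grip. Carrying smoothly.

{"api": "apply_moves", "payload": {"plan": [[[-0.0025,-0.0017,0,0,0,0,-1],[-0.0058,-0.0039,0,0,0,0,-1],[-0.0091,-0.0062,0,0,0,0,-1],[-0.0124,-0.0084,0,0,0,0,-1],[-0.0149,-0.0101,0,0,0,0,-1],[-0.0166,-0.0112,0,0,0,0,-1],[-0.0166,-0.0112,0,0,0,0,-1],[-0.0166,-0.0112,0,0,0,0,-1]]]}}

```text
t: 15.2
tcp_pos: [598.3, 1.4, 182.1]
ee_rot: [0.68, 0.733, -0.0, -0.0]
ft_force: [0.3, 0.2, -3.4]
width: 18.0
gripper_force: 119.3
```

{"api": "apply_moves", "payload": {"plan": [[[-0.0166,-0.0112,0,0,0,0,-1],[-0.0166,-0.0112,0,0,0,0,-1],[-0.0166,-0.0112,0,0,0,0,-1],[-0.0166,-0.0112,0,0,0,0,-1],[-0.0166,-0.0112,0,0,0,0,-1],[-0.0166,-0.0112,0,0,0,0,-1],[-0.0166,-0.0112,0,0,0,0,-1],[-0.0166,-0.0112,0,0,0,0,-1]]]}}

```text
t: 15.87
tcp_pos: [518.9, -137.5, 182.4]
ee_rot: [0.68, 0.733, -0.0, -0.0]
ft_force: [-0.0, -1.0, -2.7]
width: 18.3
gripper_force: 119.3
```

{"api": "apply_moves", "payload": {"plan": [[[-0.0149,-0.0101,0,0,0,0,-1],[-0.0116,-0.0079,0,0,0,0,-1],[-0.0083,-0.0056,0,0,0,0,-1],[-0.005,-0.0034,0,0,0,0.5,-1],[-0.0017,-0.0011,0,0,0,1.3,-1],[0,0,0,0,0,2,-1],[0,0,0,0,0,2.5,-1],[0,0,0,0,0,3,-1]]]}}

```text
t: 16.53
tcp_pos: [495.7, -178.9, 182.3]
ee_rot: [0.738, 0.675, 0.0, -0.0]
ft_force: [0.3, 0.5, -3.2]
width: 17.9
gripper_force: 119.3
```

{"api": "apply_moves", "payload": {"plan": [[[0,0,0,0,0,3,-1],[0,0,0,0,0,3,-1],[0,0,0,0,0,3,-1],[0,0,0,0,0,3,-1],[0,0,0,0,0,2.5,-1],[0,0,0,0,0,2,-1],[0,0,0,0,0,1,-1],[0,0,0,0,0,0,-1]]]}}

```text
t: 17.2
tcp_pos: [495.7, -178.8, 182.3]
ee_rot: [0.831, 0.556, 0.0, -0.0]
ft_force: [-0.6, -0.0, -3.9]
width: 18.0
gripper_force: 119.3
```

```bash
cat >> chk.py <<'E'
from scipy.optimize import least_squares
def fit(im,zt,tcp,R):
    for q in outline_of("disc",im):
        e=q["extent"]
        if abs(e[0]-261)>60 or e[1]>110 or e[2]<150: continue
        ct=max(cv2.findContours(q["mask"].astype(np.uint8),0,1)[0],key=len)[:,0]
        ct=ct[(ct[:,1]>3)]
        P=np.array([R.inv().apply(atz(im,x,zt)-tcp)[:2] for x in ct])
        s=least_squares(lambda c:np.hypot(*(P-c).T)-55,[116,0],loss="soft_l1"); print("disc centre in tool",s.x,"rms",np.sqrt(np.mean(s.fun**2)))
fit(im,p[2]-17.3+4,p,R)
E
python3 chk.py
python3 - <<'E'
from h import *
y=np.radians(67.5);u=np.array([np.cos(y),np.sin(y)]);s=np.array([540.3,-71.5])
go(np.r_[s-116.4*u,170],67.5)
E
```

```text
t 17.2 tcp [ 495.7 -178.8  182.3] toolx yaw 67.52 toolz [-0.  0. -1.] w 18.0 gf 119.3 F [-0.6 -0.  -3.9] q [-0.6  0.5  1.7  0.   0.9 -0.2]
neck/shoulder 0.788 shift (0, 0)
disc 0.246 shift (143, 44)
disc centre in tool [120.2  -0.8] rms 0.5263687605616184
disc centre in tool [105.3   7.7] rms 4.051831573119207
turn(tool,deg) [-0.01 -0.01  0.06] then shift(tool,m) [0.     0.0001 0.0123]  shift w/o turn [-0.      0.0001  0.0123]
```

```bash
cat > f.py <<'E'
exec(open("chk.py").read())
ia=np.load("last_w10.npy",allow_pickle=True).item()
try: fit(ia,124,np.array([656.1,104.5,125.3]),down(94.4))
except Exception as e: print(e)
E
python3 f.py
python3 - <<'E'
from h import *
np.set_printoptions(precision=1,suppress=True)
a,b=shot("scene"),shot("side")
for k in("disc","seat"):
    for im in(a,b): print(k,im["name"],[(round(m["conf"],2),np.round(m["point"],1),atz(im,m["point"],165 if k=="disc" else 45)) for m in mark_of(k,im)])
E
```

```text
t 17.3 tcp [ 495.7 -179.   182.3] toolx yaw 67.56 toolz [-0.  0. -1.] w 18.4 gf 119.3 F [ 0.  -0.3 -3.2] q [-0.6  0.5  1.7  0.   0.9 -0.2]
neck/shoulder 0.788 shift (0, 0)
disc 0.246 shift (143, 44)
disc centre in tool [120.   -0.8] rms 0.44881334590821365
disc centre in tool [117.9  -0.4] rms 0.5366551118739696
disc scene [(0.91, array([365.1, 196.5]), array([796.5, 339.9, 165. ])), (0.75, array([235.6, 197. ]), array([547.1, -77.8, 165. ])), (0.65, array([332.7, 248.4]), array([935.2,  78. , 165. ]))]
disc side [(0.68, array([276.6, 181.1]), array([549.2, -56.1, 165. ])), (0.62, array([278.8, 167.1]), array([632.6,   9.5, 165. ])), (0.47, array([209.7, 155.8]), array([500.2, 273. , 165. ])), (0.42, array([274.6, 222.1]), array([ 357.8, -225. ,  165. ]))]
seat scene [(0.92, array([152.1, 182.3]), array([ 177.3, -274. ,   45. ])), (0.84, array([108.8, 223.8]), array([ 313.7, -510.9,   45. ])), (0.75, array([236. , 215.7]), array([530.2, -69.2,  45. ])), (0.58, array([203.5, 193.7]), array([ 351.6, -120.8,   45. ]))]
seat side [(0.94, array([277.3, 208.8]), array([547.1, -66.2,  45. ])), (0.82, array([337.2, 301.5]), array([ 322.8, -514.6,   45. ])), (0.75, array([251. , 284.8]), array([ 189.6, -286.6,   45. ])), (0.38, array([277., 218.]), array([ 502.3, -106.2,   45. ]))]
```

The disc is centred 119 mm ahead of the TCP, so I correct by −2.8 mm and descend to just above the bolts.

{"api": "apply_moves", "payload": {"plan": [[[-0.0014,0.0003,0.003,0,0,0,-1],[-0.0014,0.0003,0.007,0,0,0,-1],[0,0,0.011,0,0,0,-1],[0,0,0.014,0,0,0,-1],[0,0,0.014,0,0,0,-1],[0,0,0.012,0,0,0,-1],[0,0,0.008,0,0,0,-1],[0,0,0.004,0,0,0,-1]]]}}

```text
t: 18.42
tcp_pos: [494.5, -181.9, 107.8]
ee_rot: [0.831, 0.556, -0.0, -0.001]
ft_force: [-0.9, -0.4, -2.6]
width: 17.9
gripper_force: 119.3
```

```bash
python3 chk.py
python3 - <<'E'
from h import *
np.set_printoptions(precision=1,suppress=True)
y=np.radians(67.5);u=np.array([np.cos(y),np.sin(y)]);s=np.array([540.3,-71.5])
go(np.r_[s-119.2*u+0.6*np.array([u[1],-u[0]]),64.8],67.5)
im=shot("wrist")
for k in("holder","seat","lifter_blade"): print(k,[(round(m["conf"],2),np.round(m["point"],1),atz(im,m["point"],45 if k=="seat" else 0)) for m in mark_of(k,im)])
# near bolts: predicted pixels and dark blob search
g=cv2.cvtColor(im["pixels"],6)
for a in(202.5,292.5):
    b=s+65*np.array([np.cos(np.radians(a)),np.sin(np.radians(a))])
    t,ba=proj(im,np.r_[b,81]),proj(im,np.r_[b,45]);print("bolt",a,"tip",t,"base",ba)
    x0,y0=np.round(np.minimum(t,ba)-25).astype(int);x0=max(x0,0);y0=max(y0,0);x1,y1=np.round(np.maximum(t,ba)+25).astype(int)
    print(x0,y0);print(g[y0:y1:5,x0:x1:5])
E
```

```text
t 18.42 tcp [ 494.5 -181.9  107.8] toolx yaw 67.51 toolz [-0.  0. -1.] w 17.9 gf 119.3 F [-0.9 -0.4 -2.6] q [-0.6  0.6  1.8 -0.   0.8 -0.2]
neck/shoulder 0.778 shift (0, 0)
disc 0.258 shift (116, 75)
disc centre in tool [120.2  -1. ] rms 0.5008330529726045
turn(tool,deg) [-0.1 -0.   0. ] then shift(tool,m) [0. 0. 0.]  shift w/o turn [0. 0. 0.]
holder []
seat [(0.71, array([ 60.7, 365. ]), array([ 189.9, -279.3,   45. ]))]
lifter_blade []
bolt 202.5 tip [175.7 102.1] base [191.  103.3]
151 77
[[167 168 171 174 172 165 166 169 152  97 164 167 167]
 [168 168 170 175 172 169 168 168 170 166 168 168 172]
 [166 168 171 174 171 174 168 169 167 166 170 172 163]
 [160 169 171 176 171 174 176 168 167 171 172 172 161]
 [141 166 171 175 168 110 102  92 143 169 169 168 170]
 [144 152 170 175 161 172  99  76  59  83 150 168 167]
 [148 139 165 175 157 165 101  79  62  81 130 157 184]
 [148 140 145 172 168 121 105  89 120 172 174 173 172]
 [149 145 140 158 170 175 176 173 174 175 174 173 172]
 [153 147 139 149 157 171 176 172 176 175 173 172 171]
 [155 146 142 149 146 158 172 171 174 174 174 172 172]]
bolt 292.5 tip [346.1 102.2] base [331.  103.4]
306 77
[[168 166 168 169 167 164 168 171 152 126 124 123 133]
 [163 104 169 165 166 171 167 160 127 124 125 150 169]
 [159  95 162 169 170 164 160 129 126 124 157 170 170]
 [165 168 170 165 164 148 125 128 126 124 124 124 138]
 [169 167 164 166 125  82  98 114 113 123 123 123 113]
 [164 164 161 113  80  84 136 166 168 124 122 117 116]
 [158 144 128 107  78  84 139 157 162 159 163 123 121]
 [126 126 129 125 109  87 109 122 148 170 131 124 165]
 [124 125 128 126 123 172 171 175 173 138 130 160 164]
 [124 126 128 124 124 172 172 174 139 118 120 118 164]
 [123 123 127 122 123 137 172 140 117 121 118 118 160]]
```

{"api": "apply_moves", "payload": {"plan": [[[-0.001,-0.0002,0.002,0,0,0,-1],[-0.001,-0.0002,0.004,0,0,0,-1],[0,0,0.006,0,0,0,-1],[0,0,0.007,0,0,0,-1],[0,0,0.006,0,0,0,-1],[0,0,0.006,0,0,0,-1],[0,0,0.004,0,0,0,-1],[0,0,0.002,0,0,0,-1]]]}}

```text
t: 19.38
tcp_pos: [493.6, -183.6, 71.3]
ee_rot: [0.831, 0.556, -0.0, -0.001]
ft_force: [0.3, 0.3, -3.0]
width: 18.5
gripper_force: 119.3
```

```bash
python3 chk.py
```

```text
t 19.38 tcp [ 493.6 -183.6   71.3] toolx yaw 67.52 toolz [-0.  0. -1.] w 18.5 gf 119.3 F [ 0.3  0.3 -3. ] q [-0.6  0.7  1.8  0.   0.7 -0.2]
neck/shoulder 0.683 shift (0, 1)
disc 0.234 shift (11, 22)
disc centre in tool [120.3  -0.9] rms 0.5197474564058762
```

Disc is inside the bolts and undisturbed. I lower the last few millimetres slowly.

{"api": "apply_moves", "payload": {"plan": [[[0,0,0.001,0,0,0,-1],[0,0,0.001,0,0,0,-1],[0,0,0.001,0,0,0,-1],[0,0,0.001,0,0,0,-1],[0,0,0.0005,0,0,0,-1],[0,0,0,0,0,0,-1]]]}}

```text
t: 19.98
tcp_pos: [494.0, -183.8, 67.8]
ee_rot: [0.831, 0.556, 0.0, -0.0]
ft_force: [-0.5, -0.0, -3.7]
width: 18.3
gripper_force: 119.3
```

{"api": "apply_moves", "payload": {"plan": [[[0,0,0.0005,0,0,0,-1],[0,0,0.0005,0,0,0,-1],[0,0,0.0005,0,0,0,-1],[0,0,0,0,0,0,-1]]]}}

```text
t: 20.32
tcp_pos: [494.0, -183.8, 66.2]
ee_rot: [0.831, 0.556, -0.0, -0.0]
ft_force: [0.6, -0.1, -3.1]
width: 18.2
gripper_force: 119.3
```

{"api": "apply_moves", "payload": {"plan": [[[0,0,0.0005,0,0,0,-1],[0,0,0.0005,0,0,0,-1],[0,0,0,0,0,0,-1]]]}}

```text
t: 20.57
tcp_pos: [494.0, -183.9, 65.3]
ee_rot: [0.831, 0.556, 0.0, 0.0]
ft_force: [-0.6, 0.3, -3.5]
width: 18.0
gripper_force: 119.3
```

{"api": "apply_moves", "payload": {"plan": [[[0,0,0.0004,0,0,0,-1],[0,0,0.0004,0,0,0,-1],[0,0,0,0,0,0,-1]]]}}

```text
t: 20.82
tcp_pos: [494.1, -183.9, 64.8]
ee_rot: [0.831, 0.556, 0.0, 0.0]
ft_force: [-0.0, 0.5, 0.6]
width: 18.4
gripper_force: 119.7
```

Contact at TCP z 64.8, as expected. I now draw the blade out along −x.

{"api": "apply_moves", "payload": {"plan": [[[-0.001,0,-0.0003,0,0,0,-1],[-0.002,0,0,0,0,0,-1],[-0.003,0,0,0,0,0,-1],[-0.003,0,0,0,0,0,-1],[-0.003,0,0,0,0,0,-1],[-0.004,0,0,0,0,0,-1],[-0.004,0,0,0,0,0,-1],[-0.004,0,0,0,0,0,-1]]]}}

```text
t: 21.48
tcp_pos: [484.6, -206.4, 64.8]
ee_rot: [0.831, 0.556, 0.0, -0.0]
ft_force: [1.3, 1.1, -2.4]
width: 18.4
gripper_force: 119.5
```

```bash
python3 chk.py
```

```text
t 21.48 tcp [ 484.6 -206.4   64.8] toolx yaw 67.51 toolz [-0.  0. -1.] w 18.4 gf 119.5 F [ 1.3  1.1 -2.4] q [-0.6  0.7  1.8  0.   0.7 -0.2]
neck/shoulder 0.689 shift (0, 0)
disc 0.186 shift (72, -17)
disc centre in tool [138.4  -1.4] rms 0.45160139366132385
```

The disc moved back about 6 mm and the bolts are holding it. Continuing out.

{"api": "apply_moves", "payload": {"plan": [[[-0.004,0,0,0,0,0,-1],[-0.006,0,0,0,0,0,-1],[-0.007,0,0,0,0,0,-1],[-0.007,0,0,0,0,0,-1],[-0.007,0,0,0,0,0,-1],[-0.007,0,0,0,0,0,-1],[-0.007,0,0,0,0,0,-1],[-0.007,0,0,0,0,0,-1]]]}}

```text
t: 22.25
tcp_pos: [464.5, -254.6, 64.8]
ee_rot: [0.832, 0.556, 0.0, -0.0]
ft_force: [1.7, 2.6, -2.1]
width: 18.1
gripper_force: 119.5
```

{"api": "apply_moves", "payload": {"plan": [[[-0.007,0,0,0,0,0,-1],[-0.007,0,0,0,0,0,-1],[-0.007,0,0,0,0,0,-1],[-0.007,0,0,0,0,0,-1],[-0.007,0,0,0,0,0,-1],[-0.007,0,0,0,0,0,-1],[-0.007,0,0,0,0,0,-1],[-0.007,0,0,0,0,0,-1]]]}}

```text
t: 22.92
tcp_pos: [443.3, -306.6, 64.9]
ee_rot: [0.831, 0.556, -0.0, 0.0]
ft_force: [-0.5, -0.3, -0.4]
width: 18.2
gripper_force: 119.5
```

{"api": "apply_moves", "payload": {"plan": [[[-0.01,0,0,0,0,0,-1],[-0.012,0,0,0,0,0,-1],[-0.015,0,0,0,0,0,-1],[-0.015,0,0,0,0,0,-1],[-0.01,0,0,0,0,0,-1],[-0.005,0,0,0,0,0,-1],[0,0,0,0,0,0,-1]]]}}

```text
t: 23.5
tcp_pos: [417.5, -369.4, 64.8]
ee_rot: [0.832, 0.555, 0.0, 0.0]
ft_force: [-0.5, 0.2, -1.8]
width: 18.3
gripper_force: 119.5
```

Run:
```python
from h import *
np.set_printoptions(precision=1,suppress=True)
where()
a,b=shot("scene","s20.png"),shot("side","s21.png")
for im in(a,b):
  for k in("disc","lifter_grip","lifter_blade"): print(k,im["name"],[(round(m["conf"],2),np.round(m["point"],1),atz(im,m["point"],45)) for m in mark_of(k,im)])
```

```text
t 23.5 tcp [ 417.5 -369.4   64.8] toolx yaw 67.4 toolz [ 0. -0. -1.] w 18.3 gf 119.5 F [-0.5  0.2 -1.8] q [-0.9  0.7  1.7 -0.   0.7 -0.5]
disc scene [(0.93, array([365.8, 194.3]), array([700.9, 450.1,  45. ])), (0.68, array([335.6, 246.2]), array([858.3, 168.6,  45. ])), (0.63, array([232.6, 219.7]), array([542.2, -91.4,  45. ]))]
lifter_grip scene [(0.95, array([153.8, 223.4]), array([ 401.5, -361.7,   45. ]))]
lifter_blade scene [(0.56, array([188.6, 224.8]), array([ 477.9, -250. ,   45. ]))]
disc side [(0.84, array([274.1, 212.4]), array([520.9, -73.9,  45. ])), (0.52, array([277.8, 168.5]), array([777.9, 144.4,  45. ])), (0.4, array([206.2, 157. ]), array([620.3, 452.4,  45. ]))]
lifter_grip side [(0.72, array([319.8, 257.5]), array([ 440.6, -357. ,   45. ]))]
lifter_blade side [(0.63, array([299.8, 241.1]), array([ 458.9, -254.6,   45. ]))]
```

{"api": "apply_moves", "payload": {"plan": [[[0,0,0,0,0,4,-1],[0,0,0,0,0,7,-1],[0,0,0,0,0,7,-1],[0,0,0,0,0,7,-1],[0,0,0,0,0,7,-1],[0,0,0,0,0,7,-1],[0,0,0,0,0,7,-1],[0,0,0,0,0,7,-1]]]}}

```text
t: 24.57
tcp_pos: [418.1, -367.3, 64.8]
ee_rot: [0.992, 0.124, -0.0, -0.0]
ft_force: [-0.3, -0.4, -0.6]
width: 18.4
gripper_force: 119.6
```

{"api": "apply_moves", "payload": {"plan": [[[0,0,0,0,0,6,-1],[0,0,0,0,0,3.8,-1],[0.007,-0.011,0,0,0,0,-1],[0.012,-0.018,0.005,0,0,0,-1],[0.012,-0.018,0.01,0,0,0,-1],[0.008,-0.012,0.01,0,0,0,-1],[0.002,-0.004,0.008,0,0,0,-1],[0,0,0.004,0,0,0,-1]]]}}

```text
t: 25.23
tcp_pos: [453.6, -299.1, 26.8]
ee_rot: [0.999, 0.043, -0.001, -0.001]
ft_force: [-1.4, 0.4, -1.9]
width: 18.0
gripper_force: 119.6
```

```bash
python3 -c "
from h import *
where();go([453.7,-303.4,19.8],4.6)"
```

```text
t 25.23 tcp [ 453.6 -299.1   26.8] toolx yaw 4.95 toolz [-0.0019  0.002  -1.    ] w 18.0 gf 119.6 F [-1.4  0.4 -1.9] q [-0.79  0.76  1.78  0.    0.6   0.7 ]
turn(tool,deg) [-0.12  0.1   0.35] then shift(tool,m) [-0.0002  0.0043  0.007 ]  shift w/o turn [-0.0002  0.0043  0.007 ]
```

{"api": "apply_moves", "payload": {"plan": [[[0,0.002,0.002,0,0,0.3,-1],[0,0.002,0.002,0,0,0,-1],[0,0,0.001,0,0,0,-1],[0,0,0.001,0,0,0,-1],[0,0,0.0005,0,0,0,-1],[0,0,0,0,0,0,-1]]]}}

```text
t: 25.73
tcp_pos: [453.7, -306.1, 21.4]
ee_rot: [0.999, 0.038, 0.0, 0.0]
ft_force: [-0.9, -0.2, -1.4]
width: 18.2
gripper_force: 119.6
```

{"api": "apply_moves", "payload": {"plan": [[[0,0,0.0004,0,0,0,-1],[0,0,0.0003,0,0,0,-1],[0,0,0,0,0,0,-1]]]}}

```text
t: 25.98
tcp_pos: [453.9, -305.6, 20.7]
ee_rot: [0.999, 0.039, 0.0, 0.0]
ft_force: [0.2, -0.5, -0.9]
width: 18.4
gripper_force: 119.6
```

{"api": "apply_moves", "payload": {"plan": [[[0,0,0.0004,0,0,0,-1],[0,0,0.0003,0,0,0,-1],[0,0,0,0,0,0,-1]]]}}

```text
t: 26.23
tcp_pos: [453.9, -305.6, 20.0]
ee_rot: [0.999, 0.039, 0.0, 0.0]
ft_force: [-0.3, 0.4, 0.4]
width: 18.3
gripper_force: 119.6
```

{"api": "apply_moves", "payload": {"plan": [[[0,0,0.0003,0,0,0,-1],[0,0,0,0,0,0,-1]]]}}

```text
t: 26.4
tcp_pos: [454.0, -305.6, 19.9]
ee_rot: [0.999, 0.039, 0.0, 0.0]
ft_force: [-1.0, 0.4, 1.3]
width: 18.0
gripper_force: 119.9
```

Resting on the bench. I open gently and retreat straight up.

{"api": "apply_moves", "payload": {"plan": [[[0,0,0,0,0,0,-0.4],[0,0,0,0,0,0,-0.2],[0,0,0,0,0,0,0.2],[0,0,0,0,0,0,0.6],[0,0,0,0,0,0,1],[0,0,0,0,0,0,1],[0,0,0,0,0,0,1],[0,0,0,0,0,0,1]]]}}

```text
t: 27.07
tcp_pos: [453.9, -305.6, 19.6]
ee_rot: [0.999, 0.039, -0.0, -0.0]
ft_force: [1.4, 0.4, 1.2]
width: 85.5
gripper_force: 0.0
```

{"api": "apply_moves", "payload": {"plan": [[[0,0,-0.01,0,0,0,1],[0,0,-0.02,0,0,0,1],[0,0,-0.03,0,0,0,1],[0,0,-0.04,0,0,0,1],[0,0,-0.04,0,0,0,1],[0,0,-0.04,0,0,0,1],[0,0,-0.04,0,0,0,1],[0,0,-0.03,0,0,0,1]]]}}

```text
t: 27.73
tcp_pos: [454.2, -305.8, 274.1]
ee_rot: [0.999, 0.039, 0.002, 0.002]
ft_force: [0.4, -0.8, -0.7]
width: 85.4
gripper_force: 0.0
```

{"api": "apply_moves", "payload": {"plan": [[[0.01,-0.02,0,0,0,0,1],[0.01,-0.03,0,0,0,0,1],[0.01,-0.03,0,0,0,0,1],[0.01,-0.03,0,0,0,0,1],[0,-0.02,0,0,0,0,1],[0,0,0,0,0,0,1]]]}}

```text
t: 28.23
tcp_pos: [482.5, -168.5, 270.1]
ee_rot: [0.999, 0.041, -0.001, -0.001]
ft_force: [-0.1, -0.1, 0.4]
width: 85.2
gripper_force: 0.0
```

Run:
```python
from h import *
np.set_printoptions(precision=1,suppress=True)
where(); im=shot("wrist","w30.png"); p,R=pose()
for k,z in(("lifter_grip",25),("lifter_blade",2.5),("seat",45),("disc",45)): print(k,[(round(m["conf"],2),np.round(m["point"],1),atz(im,m["point"],z)) for m in mark_of(k,im)[:3]])
for q in outline_of("disc",im):
    ct=max(cv2.findContours(q["mask"].astype(np.uint8),0,1)[0],key=len)[:,0]
    for z in(47,49,52,60):
        P=np.array([atz(im,x,z)[:2] for x in ct]);A=np.c_[2*P,np.ones(len(P))]; s=np.linalg.lstsq(A,(P**2).sum(1),rcond=None)[0];r=np.hypot(*(P-s[:2]).T)
        print(round(q["conf"],2),np.round(q["extent"]),z,"c",s[:2],"r",r.mean(),r.std())
# bolts: predicted vs. darkness not needed; disc to hub
```

```text
t 28.23 tcp [ 482.5 -168.5  270.1] toolx yaw 4.65 toolz [-0.  0. -1.] w 85.2 gf 0.0 F [-0.1 -0.1  0.4] q [-0.6  0.3  1.7  0.   1.1  0.9]
lifter_grip [(0.85, array([360.7, 194.1]), array([ 452.5, -306.8,   25. ]))]
lifter_blade [(0.84, array([359.8, 107.7]), array([ 568.7, -296.3,    2.5]))]
seat [(0.56, array([457.7, 278.8]), array([ 325.7, -512.6,   45. ]))]
disc [(0.61, array([187.1, 115. ]), array([539. , -73.4,  45. ])), (0.51, array([13.1, 91.7]), array([578.3, 224. ,  45. ]))]
0.56 [190. 118.  92.  88.] 47 c [536.2 -78.5] r 54.4936543376948 0.6467683215314712
0.56 [190. 118.  92.  88.] 49 c [536.3 -79. ] r 54.18579796330397 0.6431144694828715
0.56 [190. 118.  92.  88.] 52 c [536.4 -79.7] r 53.724013401717706 0.637633691409973
0.56 [190. 118.  92.  88.] 60 c [536.7 -81.7] r 52.49258790415431 0.6230182832155715
```

```bash
python3 -c "
from bench import *
print(close_job())"
```

```text
the job is handed in; nothing more can be done
None
```

The job is handed in at about 28 s: the disc lies on the seat between the four bolts, about 8 mm off centre and resting against the two on the side the lifter came out of; the lifter is flat on the bench within about 3 mm of where it started.

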